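# Spring open the large test box

## Robot

A 6-joint arm with a two-finger parallel gripper is mounted at the origin on a cart in front of the work surface, level with it; the furniture and walls round the work are solid. World frame = base frame: x ahead of the robot, y to its left, z up, the work surface at z = 0. Lengths are in m, angles in rad, forces in N, time in s.
With the tool pointing down it reaches from about 0.3 to 0.775 m from the base axis. Payload 14.6 kg.
Tool frame: the origin (TCP) lies on the centre line of the jaws, within the pads' length; the fingertips stand 19 mm ahead of it and the grasp point (between the pads) is the TCP; z points along the fingers, x is the direction in which the jaws open and shut, and the axes are right-handed (so a half turn about z gives the same grasp; the last joint's range is limited). The gripper opens to 94 mm and grips with 3 to 60 N. Pads are 16 mm wide; open, the fingers measure 119 mm over their backs; the gripper's body (75 mm by 177 mm) begins 78 mm behind the grasp point.
Start: joints at [-1.347, 0.3, 1.521, -0, 1.321, -0.067], TCP at [0.158, -0.527, 0.224] pointing down, gripper open.
Joint ranges: [-3.03, 3.03], [-0.79, 2.21], [0.23, 2.52], [-1.04, 4.18], [0, 3.07], [-2.55, 2.55]. Speed limits (rad/s): [2.22, 2.22, 2.57, 3.14, 3.14, 3.14].

## Interface

Orientations are given as [roll, pitch, yaw] about the fixed x, y, z axes, in that order (R = Rz(yaw) Ry(pitch) Rx(roll)).
In Python, from station import ctrl, imaging gives the robot as it stands.
- The arm moves only by the shell command python3 -m handwheel 'ROWS' [OPENING] [FORCE]. ROWS is JSON, a list that holds one entry, the list of rows, each a list of 4 numbers: the shift along the tool's x, y, z in m, then the turn about the tool's z in rad. A call has 1 to 10 rows; each row shifts and turns the pose as measured when the row begins, along the tool's axes as they then stand; what a row does not reach is not made up. A row lasts 1/10 s, in which the tool goes at most 50 mm and 8.59 degrees, less where a joint would pass 70% of its speed; a pose out of reach is approached as far as the arm can. A call is refused whole if a number of a shift passes 0.05 or a number of a turn 0.15, either way. A call with a gripper value outside its range is refused whole. OPENING is the finger opening in m, from 0 to 0.094, set as the call begins (- or left out, the last holds). The fingers move at their own pace and stop on an object; FORCE is the grip in N (left out, the last holds). Time passes only in rows, so rows that do not move let the fingers close. It gives the time, the measured TCP pose, the force and the opening at its end, in the units of the state.
- ctrl.get_obs(): the state, without advancing time (a new reading comes with each control period).
- imaging.camera(name): name is "scene" or "top"; returns the picture (480x640x3 uint8, red, green, blue); there is no depth.
- imaging.camera_model(name): a dict with "camera_matrix" (3x3 intrinsics, pixels), "k1" (the pictures are not rectified: a ray, as slopes to the right and down, at radius r is drawn at 1 + k1 r^2 times it, then the intrinsics apply), "position" and "attitude" of the camera in the world. Camera axes: x right, y up, looking along -z (the intrinsics and any distortion apply to the point x, -y, -z); pixel columns grow to the right and rows downward; lengths in m; the calibration is good to about 2 mm. A picture is of the moment at which its call begins. camera_model takes no time and is no camera call.
- ctrl.hand_in(): hands the job in, once; it reports no verdict.
The state is a dict: "time_s": time; "qpos": joint angles; "joint_vel": joint speeds; "tau": joint torques, N m; "ee_pos": TCP position; "eef_rot": TCP orientation; "force": force on the tool from outside, world axes, zero at the start; "moment": the same for the moment, N m; "grip_width": finger opening in m.
Only numpy, scipy, OpenCV 4.12 (cv2) and the standard library are available. Lean on these libraries where they do the work, as an engineer would, in place of code of your own. Each camera call takes 0.05 s, during which the arm holds its last target. There are 200 camera calls.

## Task

Two grey boxes with metal lids are screwed to the bench. On the larger one, press down the release tab at its front so that the lid springs up by itself, then push the lid all the way open until it leans back against its stop and stays there. Use the fingertips only: keep the smaller box shut, leave the glass bauble inside the large box lying in its pocket, and do not lift, carry or shift anything standing around.

Things in the scene. Friction and masses are not known exactly. Their poses are not given: they have to be found in the camera images.
- large_box: the larger grey metal box, 120 x 120 mm in plan, 68 mm high to its rim, fixed to the bench, 5 mm walls. Origin: centre of its underside, on the bench; own +x points from the front (tab side, toward the robot) to the back (hinge side), +z up. It stands left or right on the bench, yaw up to 0.42 rad either way; the smaller box stands on the other side
- large_box_tab_pad (a point): press point on top of the large box's release tab, a dark steel paddle 30 mm wide jutting from the front wall; 36 mm in front of the wall, 7 mm below the rim, 11 mm short of the paddle's front end. Pressed straight down it gives about 8 mm, 2 N at first, 5 N at its stop, and springs back. Its hook over the lid's front edge tops out 11 mm above the rim
- large_box_tab (a joint): angle of that tab: 0 up (latched), grows to 0.32 rad fully pressed; the hook lets the lid go at about 0.2 rad
- large_box_lid_edge (a point): middle of the lower front edge of the large box's lid (moves with the lid), a 5 mm aluminium plate 120 x 120 mm; lid radius from hinge axis to front edge is 121 mm
- large_box_hinge (a point): middle of the lid's hinge axis on the back rim of the large box, 1.5 mm above the rim, 61 mm behind the box centre; the axis runs along the box's own y
- large_box_lid (a joint): angle of the large box's lid: 0 shut; on release a sprung pin lifts it to about 0.45 rad, where it waits, front edge some 50 mm above the rim; it swings with slight friction (0.12 kg), falls back to 0.45 if let go before upright (1.57), stays back once well past that; its stop is at 1.92 rad
- small_box_tab_pad (a point): press point of the same kind of tab on the smaller box (85 x 85 mm in plan, 48 mm high); not to be pressed
- small_box_lid (a joint): angle of the smaller box's lid, 0 shut; must stay shut
- bauble: small clear glass bauble, 40 mm ball with a neck, 55 mm high, standing loose in a cork pocket on the floor of the large box, wholly below the rim, about 12 mm in front of the box centre; origin at its underside
- ball_stand: loose bystander: weighted stand with a black ball on a rod, 63 x 68 x 155 mm; origin at its underside
- pick: loose bystander: wood-handled pick upright in a block, 51 x 51 x 231 mm; origin at its underside
- tape: loose bystander: roll of masking tape lying flat, 88 mm across, 25 mm high; origin at its underside
- caps: loose bystander: open tin of bauble caps, 70 mm across, 32 mm high; origin at its underside
- jar: loose bystander: amber jar with black lid, 58 mm across, 70 mm high; origin at its underside
- tube: loose bystander: short glass tube lying, 131 x 19 x 10 mm; origin at its underside

How it is judged:
On the way, in this order (a step that is already met when the one before it is completed fails the run):
1. the large box's release tab is pressed (value of joint large_box_tab above 0.1 rad).
2. the large box's lid has sprung up by itself and waits part open, not pushed by the robot (value of joint large_box_lid between 0.3 and 0.7 rad and contact force between the fingers and large_box_lid below 0.5 N), for 0.1 s.
At the end, for the whole second after the job is handed in: the large box's lid stands open against its stop (more than 1.75 rad, stop at 1.92) and at rest, its tab has sprung back, the bauble still sits in its pocket in the large box, and the small box is shut (value of joint large_box_lid above 1.75 rad and velocity of joint large_box_lid below 0.1 rad/s and value of joint large_box_tab below 0.08 rad and value of joint small_box_lid below 0.05 rad and horizontal distance between bauble and large_box below 0.025 m and height (world z) of bauble below 0.012 m); the robot touches nothing.
It fails at once if the small box springs open (value of joint small_box_lid above 0.1 rad).
It fails at once if the bauble in the large box is moved or lifted by more than 12 mm (distance of bauble from where it was at the start of the episode above 0.012 m).
It fails at once if a thing standing around (ball stand, pick, tape roll, cap tin, jar, glass tube) is shifted or lifted by more than 20 mm (distance of any of ball_stand, pick, tape, caps, jar, tube from where it was at the start of the episode above 0.02 m).
It also fails if it takes over 42 s, if anything falls off the work surface, if the arm or the gripper's body presses on something with over 40 N, if the wrist force passes 120 N, or if a joint passes its speed limit or range.

## Working session

There is one attempt and no reset: what is moved stays moved. The work goes in short steps, Python scripts to look and compute and a shell command to move; the robot and the scene stay as the last step left them, time stands still between calls to the robot, and variables do not carry over. Pictures are saved under pics/ and viewed, about 8 in all and at most 12, crops included, and the job is handed in when it is done.

```bash
mkdir -p pics
cat > h.py <<'E'
import numpy as np, cv2
from scipy.spatial.transform import Rotation as R
from station import ctrl, imaging
def snap(name,fn,crop=None,scale=1):
    im=imaging.camera(name)[:,:,::-1].copy()
    cv2.imwrite('pics/raw_'+fn,im)
    if crop: x0,y0,x1,y1=crop; im=cv2.resize(im[y0:y1,x0:x1],None,fx=scale,fy=scale,interpolation=cv2.INTER_CUBIC)
    cv2.imwrite('pics/'+fn,im)
def cam(name):
    m=imaging.camera_model(name); a=np.array(m['attitude'],float)
    Rm=a if a.shape==(3,3) else R.from_euler('xyz',a).as_matrix() if a.size==3 else None
    return np.array(m['camera_matrix']),m['k1'],np.array(m['position']),Rm
def proj(name,P):
    K,k,p,A=cam(name); c=(np.atleast_2d(P)-p)@A
    s=np.c_[c[:,0],-c[:,1]]/-c[:,2:]; s=s*(1+k*(s**2).sum(1,keepdims=True))
    return s@K[:2,:2].T+K[:2,2]
def onplane(name,uv,z):
    K,k,p,A=cam(name); d=np.linalg.solve(K,np.r_[uv,1])[:2]; s=d.copy()
    for _ in range(30): s=d/(1+k*(s@s))
    r=A@np.array([s[0],-s[1],-1]); return p+r*(z-p[2])/r[2]
E
python3 - <<'E'
from h import *
print(imaging.camera_model('top'),imaging.camera_model('scene'))
print(ctrl.get_obs())
snap('top','t0.png');snap('scene','s0.png')
E
```

```text
{'camera_matrix': array([[522.20133154,   0.        , 325.40101566],
       [  0.        , 522.20133154, 238.03074977],
       [  0.        ,   0.        ,   1.        ]]), 'k1': -0.13514345338554473, 'position': array([ 0.40733532, -0.00694639,  1.43047435]), 'attitude': array([ 0.08090528, -0.00352393, -1.54296716])} {'camera_matrix': array([[601.38357022,   0.        , 328.91968482],
       [  0.        , 601.38357022, 235.99779747],
       [  0.        ,   0.        ,   1.        ]]), 'k1': -0.11107605110918549, 'position': array([-0.15604949,  0.74805986,  1.07829953]), 'attitude': array([ 0.79699207,  0.00281772, -2.41176775])}
{'time_s': 0.0, 'qpos': array([-1.34662214e+00,  3.00459108e-01,  1.52159653e+00,  2.14483699e-05,
        1.32069575e+00, -6.66014680e-02]), 'joint_vel': array([-0.00168042,  0.00066393, -0.00109065,  0.00190961, -0.0010867 ,
       -0.00149323]), 'tau': array([ 4.31590797e-05, -5.31808662e+01, -3.52734590e+01,  7.08745932e-02,
        2.44126737e-02, -7.24643428e-05]), 'ee_pos': array([ 0.1576291 , -0.52667116,  0.22388636]), 'eef_rot': array([-3.14149481e+00,  1.15478420e-03, -1.28002593e+00]), 'force': array([0.22856979, 0.19412766, 0.23414483]), 'moment': array([ 0.00795462, -0.00706207, -0.02288062]), 'grip_width': 0.0941632801513762}
```

View pics/t0.png

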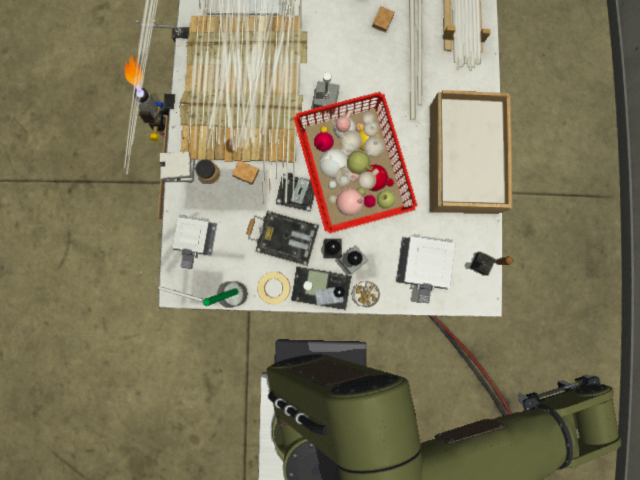

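View pics/s0.png

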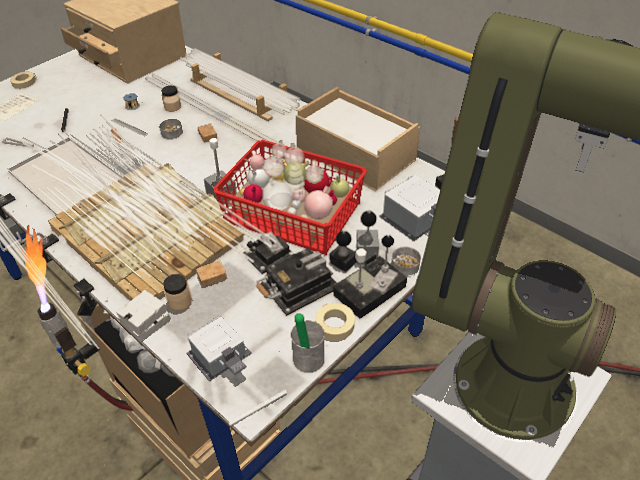

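The top view shows the large box at about (428,262) with its tab at (422,292). The small box is on the left at (192,238), and the pick stands close right of the large box at (485,262). I'll enlarge the crop.

Run:
```python
import cv2
im=cv2.imread('pics/raw_t0.png')[220:315,380:515]
cv2.imwrite('pics/t0c.png',cv2.resize(im,None,fx=5.9,fy=5.9,interpolation=cv2.INTER_CUBIC))
```

```text
(no output)
```

View pics/t0c.png

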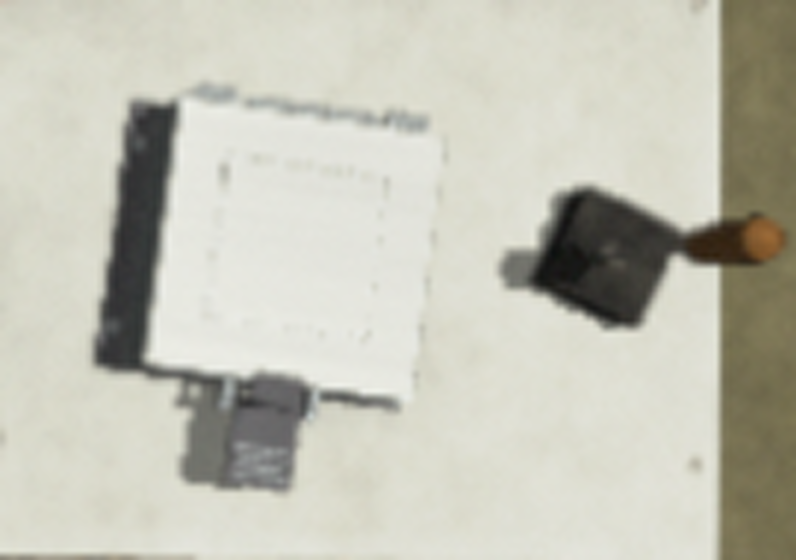

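Run:
```python
from h import *
px=np.array([[180,97],[443,137],[408,405],[147,362]])/5.9+[380,220]-0.4
P=np.array([onplane('top',p,.074) for p in px]);print(P.round(4))
print([np.linalg.norm(P[i]-P[(i+1)%4]).round(4) for i in range(4)])
c=P.mean(0); d=(P[0]+P[1]-P[2]-P[3]); l=(P[0]+P[3]-P[1]-P[2])
y1=np.arctan2(d[1],d[0]);y2=np.arctan2(l[1],l[0])-np.pi/2;print(c,y1,y2)
tab=onplane('top',np.array([264,465])/5.9+[380,220]-.4,.061); print('pad img',tab)
y=(y1+y2)/2; u=np.array([np.cos(y),np.sin(y),0])
print('pad',c-u*.096,'hinge',c+u*.061)
b=onplane('top',np.array([605,262])/5.9+[380,220],.04);print('pick',b, 'rel', (b-c)@u,(b-c)@[-u[1],u[0],0])
```

```text
[[ 0.5289 -0.2302  0.074 ]
 [ 0.5143 -0.3487  0.074 ]
 [ 0.395  -0.3343  0.074 ]
 [ 0.4112 -0.2175  0.074 ]]
[np.float64(0.1194), np.float64(0.1202), np.float64(0.118), np.float64(0.1183)]
[ 0.46235266 -0.28266988  0.074     ] -0.11402524398970397 -0.13011858824250355
pad img [ 0.36674816 -0.27283403  0.061     ]
pad [ 0.36706705 -0.27098006  0.074     ] hinge [ 0.52289873 -0.29009779  0.074     ]
pick [ 0.46071841 -0.43451787  0.04      ] rel 0.016868278327576206 -0.15091700765840285
```

```bash
python3 -m handwheel '[[[0,0,0,-0.145],[0,0,0,-0.145],[0,0,0,-0.145],[0,0,0,-0.145],[0,0,0,-0.145],[0,0,0,-0.145],[0,0,0,-0.145],[0,0,0,-0.145],[0,0,0,0],[0,0,0,0]]]' 0 20
cat >> h.py <<'E'
def togo(t,yaw=-0.122):
    o=ctrl.get_obs(); A=R.from_euler('xyz',o['eef_rot']).as_matrix()
    cy=np.arctan2(A[1,0],A[0,0])
    print('t',o['time_s'],'tcp',o['ee_pos'].round(4),'yaw',round(cy,4),'F',o['force'].round(1),'w',round(o['grip_width'],4),'tool-shift',(A.T@(np.array(t)-o['ee_pos'])).round(4),'turn',round(cy-yaw,3))
E
python3 -c "
from h import *
togo([.367,-.272,.14])"
```

```text
time_s: 1.1
ee_pos: [0.1573, -0.5253, 0.2206]
eef_rot: [-3.134, 0.002, -0.085]
force: [0.4, -0.1, 0.6]
grip_width: 0.0176
t 1.1 tcp [ 0.1573 -0.5253  0.2206] yaw -0.0847 F [ 0.4 -0.1  0.6] w 0.0176 tool-shift [ 0.1877 -0.2695  0.0822] turn 0.037
```

```bash
python3 -m handwheel '[[[0.023,-0.034,0,0.037],[0.023,-0.034,0,0],[0.023,-0.034,0.005,0],[0.023,-0.034,0.005,0],[0.023,-0.034,0.005,0],[0.023,-0.034,0.01,0],[0.023,-0.034,0.01,0],[0.023,-0.034,0.01,0],[0,0,0,0],[0,0,0,0]]]' 0
python3 -c "
from h import *
togo([.367,-.272,.11])"
```

```text
time_s: 2.1
ee_pos: [0.3827, -0.2704, 0.1749]
eef_rot: [-3.134, 0.003, -0.168]
force: [-0.2, -0.1, 0.2]
grip_width: 0.0006
t 2.1 tcp [ 0.3827 -0.2704  0.1749] yaw -0.1676 F [-0.2 -0.1  0.2] w 0.0006 tool-shift [-0.0151  0.0047  0.0649] turn -0.046
```

```bash
python3 -m handwheel '[[[-0.015,0.004,0,-0.046],[0,0,0.02,0],[0,0,0.02,0],[0,0,0.02,0],[0,0,0,0],[0,0,0,0]]]'
python3 -c "
from h import *
togo([.367,-.272,.08])
snap('scene','s1.png',(330,120,490,240),5)"
```

```text
time_s: 2.7
ee_pos: [0.3642, -0.2766, 0.1157]
eef_rot: [-3.137, -0.001, -0.138]
force: [-0.3, 0.4, 0.3]
grip_width: 0.0003
t 2.7 tcp [ 0.3642 -0.2766  0.1157] yaw -0.1382 F [-0.3  0.4  0.3] w 0.0003 tool-shift [ 0.0021 -0.0048  0.0357] turn -0.016
```

View pics/s1.png

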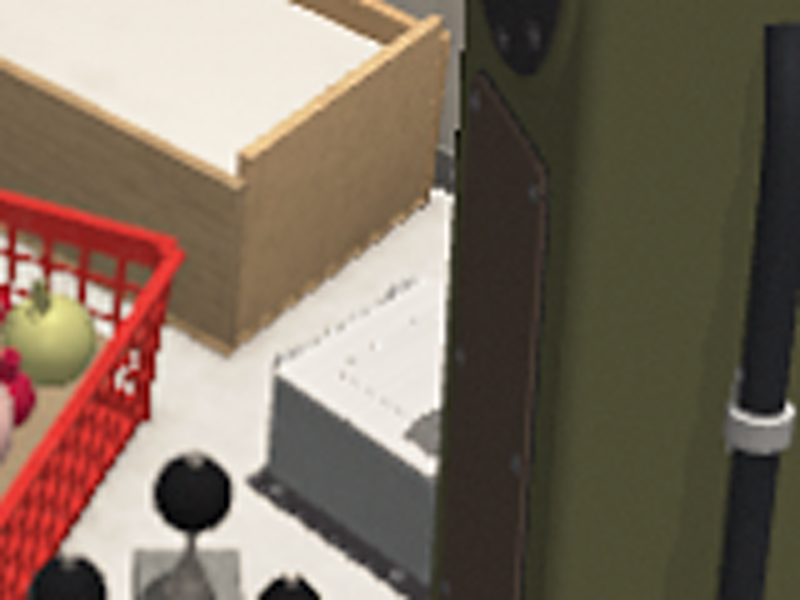

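The scene camera's view of the fingertips is blocked by the arm, but the lid's rear corner at (275,370) in the crop is visible. I'll press using the force readings.

```bash
python3 -m handwheel '[[[0.002,-0.005,0.01,-0.016],[0,0,0.01,0],[0,0,0.01,0],[0,0,0.005,0],[0,0,0.003,0],[0,0,0,0]]]'
python3 -c "
from h import *
togo([.367,-.272,.073])"
```

```text
time_s: 3.35
ee_pos: [0.3676, -0.2724, 0.0765]
eef_rot: [-3.139, -0.003, -0.122]
force: [-0.5, -0.6, 3.2]
grip_width: 0.0004
t 3.35 tcp [ 0.3676 -0.2724  0.0765] yaw -0.1217 F [-0.5 -0.6  3.2] w 0.0004 tool-shift [-0.0006 -0.0003  0.0035] turn 0.0
```

Contact is at 3.2 N, about 3.5 mm down. I'll press further.

```bash
python3 -m handwheel '[[[0,0,0.003,0],[0,0,0.003,0],[0,0,0.001,0],[0,0,0,0],[0,0,0,0]]]'
python3 -c "
from h import *
togo([.367,-.272,.073])
snap('scene','s2.png',(330,120,490,240),3)"
```

```text
time_s: 3.85
ee_pos: [0.3677, -0.2725, 0.0724]
eef_rot: [-3.14, -0.003, -0.122]
force: [-2.8, 0.7, 5.0]
grip_width: 0.0005
t 3.85 tcp [ 0.3677 -0.2725  0.0724] yaw -0.1216 F [-2.8  0.7  5. ] w 0.0005 tool-shift [-0.0008 -0.0004 -0.0006] turn 0.0
```

View pics/s2.png

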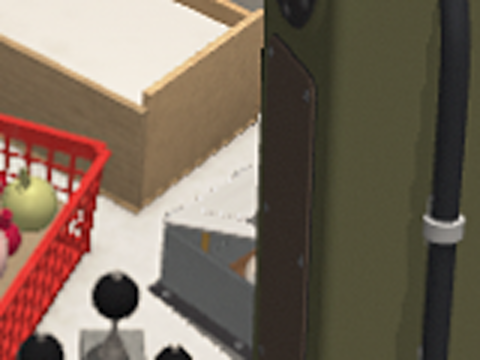

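The lid has sprung up: the box interior now shows under its edge at about (230,260). Next I raise the tips to just under the lid edge height, staying clear, and wait.

```bash
python3 -m handwheel '[[[-0.003,0,-0.01,0],[0,0,-0.015,0],[0,0,-0.015,0],[0,0,-0.01,0],[0,0,0,0],[0,0,0,0],[0,0,0,0],[0,0,0,0]]]'
python3 - <<'E'
from h import *
togo([.367,-.272,.124])
c=np.array([.4624,-.2827]);u=np.array([np.cos(.122),-np.sin(.122)])
for a in [.45,.8,1.2,1.57,1.92]:
    s=.061-.121*np.cos(a)-.0125; print(a,'tcp to touch',(c+u*s).round(3),'s',round(s,4),'edge z',round(.0695+.121*np.sin(a),3))
E
```

```text
time_s: 4.7
ee_pos: [0.3641, -0.272, 0.1251]
eef_rot: [-3.14, -0.005, -0.122]
force: [-0.2, -0.7, 0.5]
grip_width: 0.0004
t 4.7 tcp [ 0.3641 -0.272   0.1251] yaw -0.1218 F [-0.2 -0.7  0.5] w 0.0004 tool-shift [ 0.0028 -0.0003  0.0011] turn 0.0
0.45 tcp to touch [ 0.402 -0.275] s -0.0605 edge z 0.122
0.8 tcp to touch [ 0.427 -0.278] s -0.0358 edge z 0.156
1.2 tcp to touch [ 0.467 -0.283] s 0.0047 edge z 0.182
1.57 tcp to touch [ 0.51  -0.289] s 0.0484 edge z 0.19
1.92 tcp to touch [ 0.552 -0.294] s 0.0899 edge z 0.183
```

```bash
python3 -m handwheel '[[[0.02,0,0,0],[0.018,0,0,0],[0.005,0,-0.004,0],[0.008,0,-0.009,0],[0.008,0,-0.009,0],[0.008,0,-0.008,0],[0.01,0,-0.007,0],[0.01,0,-0.006,0],[0.01,0,-0.006,0],[0.01,0,-0.005,0]]]'
python3 - <<'E'
from h import *
togo([.467,-.283,.19])
snap('scene','s3.png',(330,80,490,200),4)
E
```

```text
time_s: 5.7
ee_pos: [0.4575, -0.2839, 0.1755]
eef_rot: [-3.131, 0.042, -0.123]
force: [-0.6, 0.5, 0.5]
grip_width: 0.0005
t 5.7 tcp [ 0.4575 -0.2839  0.1755] yaw -0.1233 F [-0.6  0.5  0.5] w 0.0005 tool-shift [ 0.0087 -0.0022 -0.0149] turn -0.001
```

View pics/s3.png

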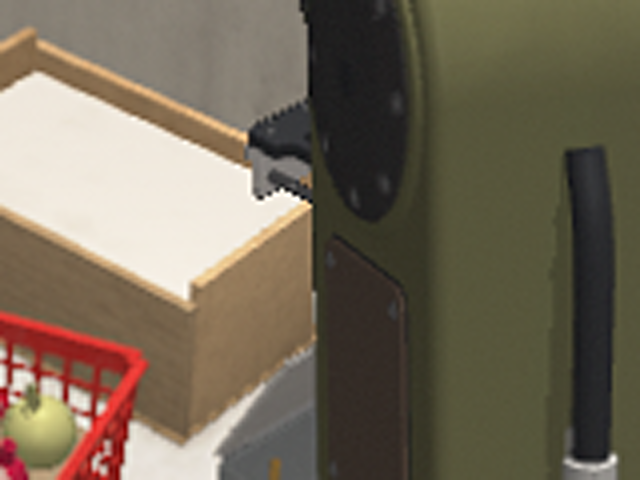

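The lid is rising steeply, with its underside visible at about (285,400). Keep pushing.

```bash
python3 -m handwheel '[[[0.01,0,-0.004,0],[0.01,0,-0.003,0],[0.01,0,0,0],[0.01,0,0,0],[0.01,0,0,0],[0.008,0,0,0],[0.008,0,0,0],[0.006,0,0,0],[0,0,0,0],[0,0,0,0]]]'
python3 - <<'E'
from h import *
togo([.545,-.294,.182])
snap('scene','s4.png',(290,80,450,200),4)
E
```

```text
time_s: 6.75
ee_pos: [0.5346, -0.2931, 0.1767]
eef_rot: [-3.13, 0.045, -0.122]
force: [-0.4, -0.4, -0.9]
grip_width: 0.0005
t 6.75 tcp [ 0.5346 -0.2931  0.1767] yaw -0.1223 F [-0.4 -0.4 -0.9] w 0.0005 tool-shift [ 0.0102 -0.0004 -0.0057] turn -0.0
```

View pics/s4.png

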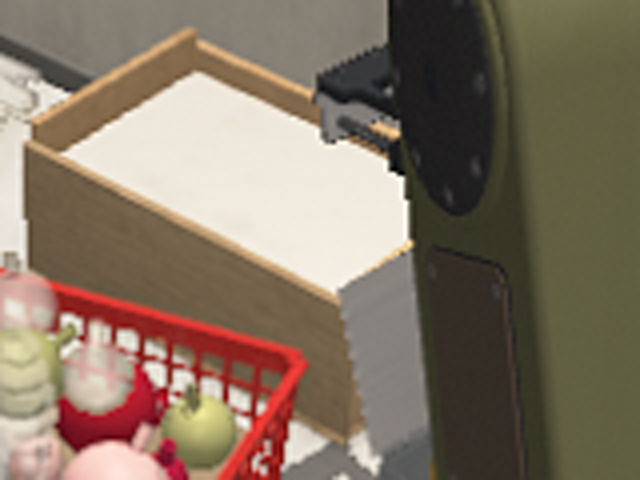

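The lid is now past upright, its panel running from (345,290) to (370,450) and leaning back. A gentle last nudge to check for the stop, then I back away.

```bash
python3 -m handwheel '[[[0.006,0,0,0],[0.006,0,0,0],[0.004,0,0,0],[0,0,0,0]]]'
python3 -m handwheel '[[[-0.01,0,0,0],[-0.03,0,-0.005,0],[-0.03,0,-0.02,0],[-0.03,0,-0.03,0],[-0.03,0,-0.03,0],[-0.03,0,-0.03,0],[-0.03,0,-0.03,0],[0,0,0,0],[0,0,0,0]]]'
python3 -m handwheel '[[[-0.02,0.04,0,0],[-0.02,0.04,0,0],[-0.02,0.04,0,0],[-0.02,0.04,0,0],[-0.02,0.04,0,0],[-0.02,0.04,0,0],[0,0,0,0],[0,0,0,0],[0,0,0,0],[0,0,0,0]]]'
python3 - <<'E'
from h import *
togo([.364,-.272,.23])
snap('top','t5.png',(150,150,520,320),2.1)
snap('scene','s5.png')
E
```

```text
time_s: 7.2
ee_pos: [0.5472, -0.295, 0.1766]
eef_rot: [-3.128, 0.057, -0.123]
force: [-5.6, 2.2, 4.5]
grip_width: 0.0005
time_s: 8.1
ee_pos: [0.3589, -0.2729, 0.337]
eef_rot: [-3.13, 0.055, -0.124]
force: [-0.1, 0.3, 0.3]
grip_width: 0.0003
time_s: 9.1
ee_pos: [0.2096, -0.5039, 0.3282]
eef_rot: [-3.117, 0.06, -0.114]
force: [0.4, -0.6, 0.4]
grip_width: 0.0005
t 9.1 tcp [ 0.2096 -0.5039  0.3282] yaw -0.1145 F [ 0.4 -0.6  0.4] w 0.0005 tool-shift [ 0.1326 -0.2457  0.0965] turn 0.008
```

View pics/t5.png

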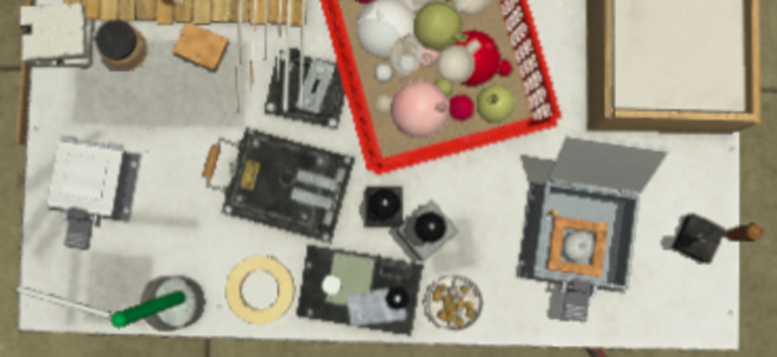

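View pics/s5.png

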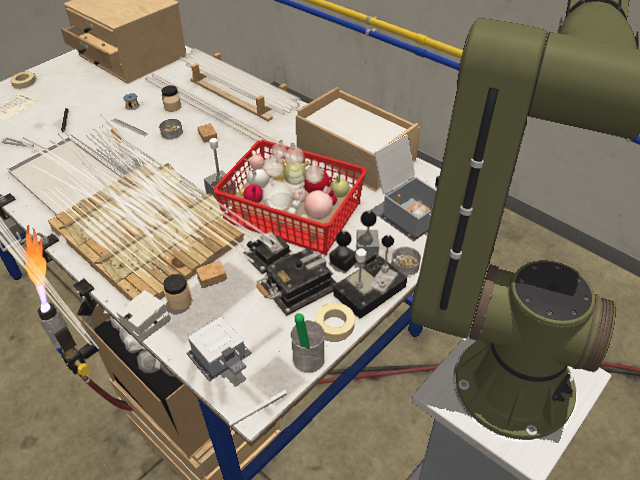

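Both views show the lid leaning back, with its far edge at (565,137)–(667,152) in the top crop. The bauble is in its pocket, the small box is shut and nothing around it has moved. I'll check the lid angle numerically before handing in.

Run:
```python
from h import *
c=np.array([.4624,-.2827]);u=np.array([np.cos(.122),-np.sin(.122)]);l=np.array([-u[1],u[0]])
for a in (1.7,1.8,1.92):
    s=.061-.121*np.cos(a); z=.0695+.121*np.sin(a)
    print(a,((proj('top',[np.r_[c+u*s+l*k,z] for k in(.06,-.06)])-[150,150])*2.1).round(0).tolist())
o=ctrl.get_obs();print(o['joint_vel'].round(3))
```

```text
1.7 [[565.0, 158.0], [667.0, 173.0]]
1.8 [[566.0, 148.0], [668.0, 163.0]]
1.92 [[567.0, 136.0], [669.0, 152.0]]
[-0.006 -0.003 -0.004 -0.001  0.    -0.002]
```

```bash
python3 -c "
from h import *
print(ctrl.hand_in())"
```

```text
the job is handed in; nothing more can be done
None
```

The large box's lid is open and resting against its stop, and I handed the job in at about 9 s. The hand-in reports no verdict.

- **Press:** I pressed the large box's tab with closed fingertips until it pushed back with about 5 N. The lid sprang up by itself. I then lifted the fingers clear and waited about half a second before touching the lid.
- **Push:** I followed the lid's front edge up and back until I felt the stop at about 6 N sideways, then withdrew the arm.
- **Last checks:** The lid's edge in the top picture matches the 1.92 rad stop. The pictures show the bauble still in its pocket, the small box shut, and the things standing around where they were. The arm was at rest and touching nothing.
- **Not measured:** The arm hid the front of the large box from the scene camera, so I judged the press by force and by the box interior coming into view. I did not measure the lid's waiting angle or the tab's return angle. The tab looks back in place in the last top view.

No check failed or disagreed.

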